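Sort the plate reader's spare hardware into its sample trays

ROBOT

A 6-joint arm with a two-finger parallel gripper is mounted at the origin on the work surface. World frame = base frame: x ahead of the robot, y to its left, z up, the work surface at z = 0. Lengths are in m, angles in rad, forces in N, time in s.
With the tool pointing down it reaches from about 0.425 to 0.95 m from the base axis. Payload 3.5 kg.
Tool frame: the origin (TCP) lies midway between the tips of the shut fingers; the grasp point (between the pads) lies 19 mm behind it; z points along the fingers, y is the line along which they close (so a half turn about z gives the same grasp; the last joint's range is limited). The gripper opens to 85 mm and grips with 20 to 120 N. Pads are 22 mm wide; open, the fingers measure 114 mm over their backs; the gripper's body (76 mm by 85 mm) begins 54 mm behind the grasp point. The pads swing forward as they close: fully open they stand 13 mm farther back than shut.
Start: joints at [-1.409, 0.286, 1.577, -0, 1.279, -0.15], TCP at [0.207, -0.642, 0.231] pointing down, gripper open.
Joint ranges: [-2.77, 2.77], [-0.9, 2.22], [0.21, 2.48], [-1.53, 4.67], [0.24, 2.81], [-2.84, 2.84]. Speed limits (rad/s): [2.79, 2.79, 3.14, 3.14, 3.14, 3.14].

INTERFACE

Orientations are given as a unit quaternion [x, y, z, w].
In Python, from plant import ctrl gives the robot as it stands.
- The arm moves only by the tool arm_command, never from a script. Its argument "steps" is one flat list of numbers, 5 for each row, row after row: the opening in per cent of the stroke, from 0 (shut) to 100 (fully open), then the shift along the tool's x, y, z each as a share of 25 mm, from -1 to 1, then the turn about the tool's z as a share of 0.1 rad, from -1 to 1. In form: [grip, tx, ty, tz, spin, grip, tx, ty, tz, spin, ...]. A call has 1 to 8 rows; each row shifts and turns the commanded pose from where the row before left it, along the tool's axes as they then stand; what a row does not reach is not made up. A row lasts 1/12 s, in which the tool goes at most 41.7 mm and 7.16 degrees, less where a joint would pass 70% of its speed; a pose out of reach is approached as far as the arm can. A call with a number of a shift or a turn outside -1 to 1 is refused whole. A call with a gripper value outside its range is refused whole. The fingers move at their own pace and stop on an object; "squeeze" is the grip in N (left out, the last holds). Time passes only in rows, so rows that do not move let the fingers close. It gives the time, the measured TCP pose, the force, the opening and the grip force at its end, in the units of the state.
- ctrl.get_state(): the state, without advancing time (a new reading comes with each control period).
- ctrl.read_camera(name): name is "scene" or "top" or "wrist"; returns the picture (480x640x3 uint8, red, green, blue); there is no depth.
- ctrl.camera_model(name): a dict with "intrinsics" (3x3 intrinsics, pixels), "rvec" (rotation vector, rad) and "tvec" (3), from world to camera coordinates, as OpenCV has them. Camera axes: x right, y down, z forward; pixel columns grow to the right and rows downward; lengths in m; the calibration is good to about 2 mm. A picture is of the moment at which its call begins: read the wrist's pose just before it. camera_model takes no time and is no camera call; for the wrist camera it gives the pose at the moment of the call.
- ctrl.sign_off(): hands the job in; it is judged then, once.
The state is a dict: "time": time; "qpos": joint angles; "dq": joint speeds; "joint_efforts": joint torques, N m; "eef_pos": TCP position; "tcp_rot": TCP orientation; "contact_force": force on the tool from outside, world axes, zero at the start; "wrist_torque": the same for the moment, N m; "opening": opening from 0.0 (shut) to 1.0 (fully open); "finger_force": force on a finger pad.
Only numpy, scipy, OpenCV 4.12 (cv2) and the standard library are available. Lean on these libraries where they do the work, as an engineer would, in place of code of your own. Each camera call takes 0.05 s, during which the arm holds its last target. There are 200 camera calls.

TASK

Clear up the hardware left over from fitting the plate reader: put each of the five loose parts into the tray that shows a sample of its kind - both posts lying flat on the floor of the posts tray, both levelling feet standing stud-up on the floor of the feet tray, and the wing knob standing on its boss in the knob tray. Leave the hex-key holder and the vial where they stand, and do not tip the vial.

Things in the scene. Friction and masses are not known exactly. Their poses are not given: they have to be found in the camera images.
- long_post: The longer of the two posts. Plain square aluminium spacer post lying on the bench: bar 60 mm long, 16 by 16 mm in section, with a 6 mm thick steel stud standing out 8 mm from its +x end. Origin: centre of the square bar, 8 mm above what it lies on; x runs along the bar.
- short_post: The shorter of the two posts. Plain square aluminium spacer post lying on the bench: bar 34 mm long, 16 by 16 mm in section, with a 6 mm thick steel stud standing out 8 mm from its +x end. Origin: centre of the square bar, 8 mm above what it lies on; x runs along the bar.
- large_foot: The larger of the two levelling feet. It stands on its pad: round black rubber pad of 44 mm diameter (rim 6 mm high, rising in a cone to 12 mm), in its centre an upright steel stud of 10 mm diameter reaching 45 mm above the bench (the 15 mm collar at its foot, 12 to 16 mm up, is look only). Can be held by the stud. Origin: centre of the pad's underside; z along the stud.
- small_foot: The smaller of the two levelling feet. It stands on its pad: round black rubber pad of 30 mm diameter (rim 6 mm high, rising in a cone to 12 mm), in its centre an upright steel stud of 10 mm diameter reaching 36 mm above the bench (the 15 mm collar at its foot, 12 to 16 mm up, is look only). Can be held by the stud. Origin: centre of the pad's underside; z along the stud.
- wing_knob: Black plastic wing knob standing on its boss: boss 28 mm in diameter and 16 mm high, on it a flat upright wing 54 mm long (its x), 12 mm thick (its y), from 14 to 36 mm above the bench, with a small brass dot on top. Origin: centre of the boss's underside; z up.
- tray_posts: Fixed grey open tray, 120 (its x) by 160 mm (its y), 18 mm high, walls and floor 3 mm thick. Behind its +x wall a ledge, 45 deep, 80 wide, 12 mm high, bears a sample fixed for good, 82.5 mm from the tray's centre: a square aluminium post, lying along y, top at 28 mm. Origin: centre of the underside, on the bench; z up. The trays change places; each is turned up to 0.2 rad.
- tray_feet: Fixed grey open tray, 120 (its x) by 160 mm (its y), 18 mm high, walls and floor 3 mm thick. Behind its +x wall a ledge, 45 deep, 80 wide, 12 mm high, bears a sample fixed for good, 82.5 mm from the tray's centre: a levelling foot of 36 mm diameter, stud up to 52 mm above the bench. Origin: centre of the underside, on the bench; z up. The trays change places; each is turned up to 0.2 rad.
- tray_knobs: Fixed grey open tray, 120 (its x) by 160 mm (its y), 18 mm high, walls and floor 3 mm thick. Behind its +x wall a ledge, 45 deep, 80 wide, 12 mm high, bears a sample fixed for good, 82.5 mm from the tray's centre: a wing knob, wing along y, top at 48 mm above the bench. Origin: centre of the underside, on the bench; z up. The trays change places; each is turned up to 0.2 rad.
- key_holder: Bystander: loose yellow holder, 50 (x) by 26 (y) by 20 mm, with a row of dark hex keys along its top (keys reach 29 mm either way along x, top at 22 mm). Origin: centre of its underside.
- vial: Bystander: small loose glass vial with white cap, standing, 26 mm in diameter, 40 mm high. Origin: centre of its underside.
Things that resemble listed ones, but are neither listed nor needed, are in the scene too. What is shaped like the small_foot but pink is not meant. What is shaped like the short_post but turquoise is not meant.

How it is judged:
By the outcome, as a careful person would: the job done as asked, in the order asked, and still so for the second after the job is handed in, with the robot touching nothing.
It also fails if it takes over 128 s, if anything falls off the work surface, if the arm or the gripper's body presses on something with over 40 N, if the wrist force passes 120 N, or if a joint passes its speed limit or range.

## Working session

There is one attempt and no reset: what is moved stays moved. The work goes in short steps, Python scripts to look and compute and a tool call to move; the robot and the scene stay as the last step left them, time stands still between calls to the robot, and variables do not carry over. Pictures are saved under pics/ and viewed, at most 14 in all, crops included, and the job is handed in when it is done.

Besides the shell and the picture viewer there is one more tool, called after "Call:" as name(argument=value, ...) on one line, values as JSON. arm_command: Moves the arm, as the interface text tells. Its arguments: {"type":"object","properties":{"steps":{"type":"array","items":{"type":"number"}},"squeeze":{"type":"number"}},"required":["steps"]}

```bash
ls; mkdir -p pics
cat > h.py <<'E'
import numpy as np, cv2
from plant import ctrl
def save(name, fn, crop=None, scale=1):
    im=ctrl.read_camera(name)[:,:,::-1]
    cv2.imwrite('pics/raw_'+fn+'.png',im)
    if crop: x0,y0,x1,y1=crop; im=im[y0:y1,x0:x1]
    if scale!=1: im=cv2.resize(im,None,fx=scale,fy=scale,interpolation=cv2.INTER_CUBIC)
    cv2.imwrite('pics/'+fn+'.png',im)
def ray(m,u,v,z):
    K=np.array(m['intrinsics']);R=cv2.Rodrigues(np.array(m['rvec'],float))[0];t=np.array(m['tvec'],float).ravel()
    d=R.T@np.linalg.inv(K)@np.array([u,v,1.]);c=-R.T@t
    return c+d*(z-c[2])/d[2]
def proj(m,P):
    return cv2.projectPoints(np.array(P,float).reshape(-1,1,3),np.array(m['rvec'],float),np.array(m['tvec'],float),np.array(m['intrinsics'],float),None)[0][:,0]
E
python3 - <<'E'
from h import *
save('top','top1'); save('scene','scene1')
for n in('top','scene'):
    m=ctrl.camera_model(n); R=cv2.Rodrigues(np.array(m['rvec'],float))[0]; print(n,-R.T@np.array(m['tvec']).ravel(),m['intrinsics'])
s=ctrl.get_state(); print(s)
E
```

```text
pics
top [0.37630824 0.01636301 0.91675255] [[454.28206373   0.         323.49233647]
 [  0.         454.28206373 239.95516236]
 [  0.           0.           1.        ]]
scene [ 1.08798005 -0.23565967  0.64149502] [[439.52118551   0.         314.79452312]
 [  0.         439.52118551 239.39393456]
 [  0.           0.           1.        ]]
{'time': 0.1, 'qpos': array([-1.40898958e+00,  2.87114407e-01,  1.57800299e+00, -6.48049164e-07,
        1.27861968e+00, -1.49994037e-01]), 'dq': array([ 0.00119152, -0.00156359, -0.00321351,  0.0005729 ,  0.00190003,
        0.00101935]), 'joint_efforts': array([ 7.10428121e-04, -4.07294333e+01, -2.93698937e+01, -1.48827949e-04,
        3.39374616e-03,  6.61359010e-06]), 'eef_pos': array([ 0.20700814, -0.64185773,  0.23007557]), 'tcp_rot': array([ 9.87871545e-01,  1.55269639e-01, -6.64301078e-06, -1.07219063e-03]), 'contact_force': array([-0.08020661, -0.06288584, -0.19588259]), 'wrist_torque': array([ 0.0070808 , -0.01309604,  0.00463032]), 'finger_force': 0.0, 'opening': 0.9983343128985207}
```

View pics/top1.png

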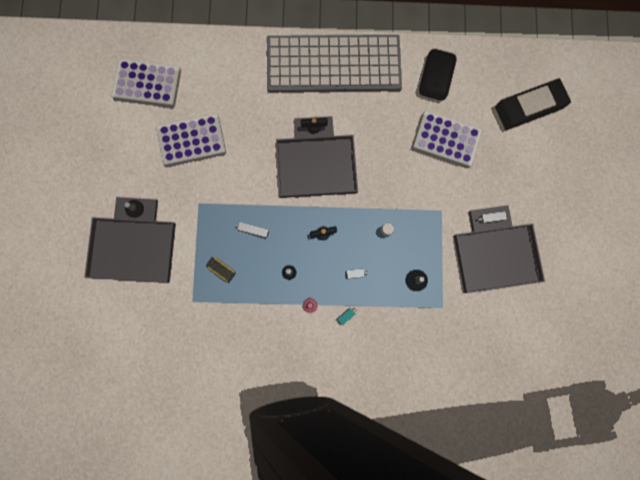

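View pics/scene1.png

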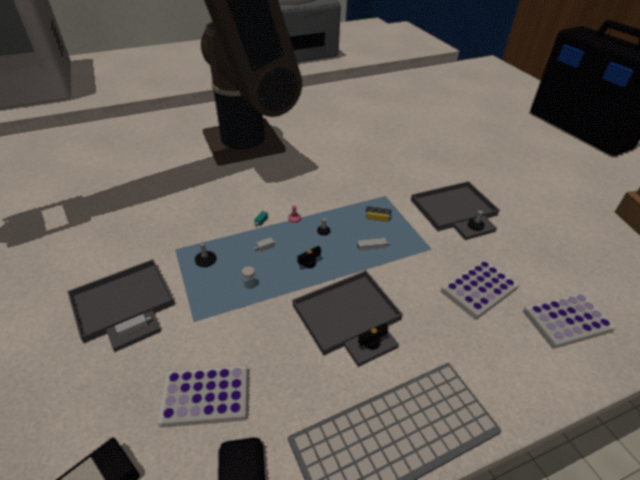

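The top view shows:
- Parts: long post (253,230), knob (322,233), short post (356,274), small foot (289,272) and large foot (417,280).
- Bystanders and decoys: vial (387,230), key holder (221,269), pink decoy foot (310,305) and turquoise decoy post (347,316).
- Trays: feet left (131,250), knob centre (316,166) and posts right (499,258).

The short post is the grey one at (356,274), not the turquoise. The small foot is the black one at (289,272), not the pink. I'll confirm both in a crop.

Run:
```python
from h import *
im=cv2.imread('pics/raw_top1.png')
cv2.imwrite('pics/c1.png',cv2.resize(im[205:330,195:455],None,fx=3,fy=3,interpolation=cv2.INTER_CUBIC))
a=cv2.resize(im[105:300,75:185],None,fx=2.3,fy=2.3);b=cv2.resize(im[105:300,265:365],None,fx=2.3,fy=2.3);c=cv2.resize(im[105:300,445:555],None,fx=2.3,fy=2.3)
cv2.imwrite('pics/c2.png',np.hstack([a,b,c])); print(a.shape,b.shape)
```

```text
(448, 253, 3) (448, 230, 3)
```

View pics/c1.png

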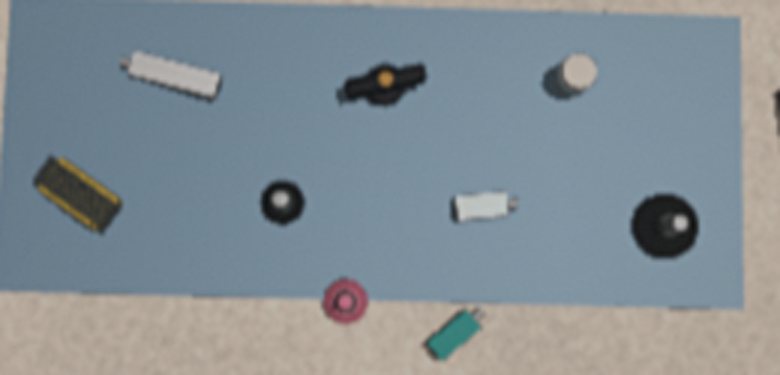

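View pics/c2.png

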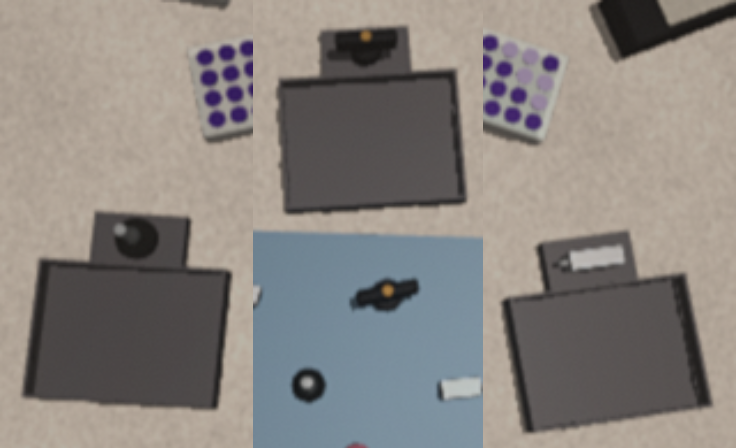

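The crops confirm it: grey short post at (482,206) in crop 1, black small foot at (282,202), and the pink and turquoise decoys lie below the mat edge. The samples on the trays match: foot left, knob centre, post right.

```bash
cat >> h.py <<'E'
def yaw():
    from scipy.spatial.transform import Rotation as Ro
    M=Ro.from_quat(ctrl.get_state()['tcp_rot']).as_matrix(); return np.arctan2(M[1,0],M[0,0])
def go(x,y,z,phi=None,frm=None):
    """spin units total first, then shift in tool units (25mm) after the spin"""
    p=np.array(ctrl.get_state()['eef_pos'] if frm is None else frm[:3]); y0=yaw() if frm is None else frm[3]
    if phi is None: phi=y0
    sp=((y0-phi+np.pi/2)%np.pi-np.pi/2)/0.1
    ph=y0-sp*.1
    d=np.array([x,y,z])-p; c,s=np.cos(ph),np.sin(ph)
    t=np.array([c*d[0]+s*d[1], s*d[0]-c*d[1], -d[2]])/.025
    print('spin',round(sp,2),'t',t.round(2),'endyaw',round(ph,3)); return x,y,z,ph
E
python3 - <<'E'
from h import *
m=ctrl.camera_model('top')
c1=lambda x,y,z: ray(m,(x+.5)/3-.5+195,(y+.5)/3-.5+205,z)[:2].round(4)
P=dict(long_c=(175,75,.016),long_stud=(123,63,.008),long_end=(218,87,.016),long_l=(130,62,.016),short_c=(482,206,.016),short_stud=(515,204,.008),short_end=(453,209,.016),
 sf_top=(281,199,.036),sf_pad=(282,202,.006),lf_top=(681,223,.045),lf_pad=(664,226,.004),dot=(386,78,.036),w1=(425,72,.036),w0=(349,92,.036),vial=(579,72,.04),key=(78,195,.02),k1=(45,170,.02),k2=(112,218,.02),pink=(345,301,.006),turq=(453,335,.016))
for k,v in P.items(): q=c1(*v); print(k,q,np.hypot(*q).round(3))
for n,off,dx,c in(('feet',75,0,[(40,260),(231,270),(217,408),(24,396)]),('knob',265,253,[(279,80),(457,71),(465,203),(286,212)]),('post',445,483,[(504,298),(685,276),(711,404),(527,431)])):
    q=np.array([ray(m,(x-dx+.5)/2.3-.5+off,(y+.5)/2.3-.5+105,.018)[:2] for x,y in c])
    w=(q[0]+q[1]-q[2]-q[3])/2; l=(q[0]+q[3]-q[1]-q[2])/2
    print(n,q.mean(0).round(3),'size',np.linalg.norm(w).round(3),np.linalg.norm(l).round(3),'yaw',np.arctan2(w[1],w[0]).round(3),np.arctan2(-l[0],l[1]).round(3))
print(ctrl.get_state()['time'],yaw())
E
```

```text
long_c [0.5146 0.1345] 0.532
long_stud [0.523  0.1707] 0.55
long_end [0.5074 0.1056] 0.518
long_l [0.5226 0.1647] 0.548
short_c [ 0.4327 -0.0717] 0.439
short_stud [ 0.4351 -0.0946] 0.445
short_end [ 0.4302 -0.0525] 0.433
sf_top [0.4326 0.0602] 0.437
sf_pad [0.4326 0.061 ] 0.437
lf_top [ 0.4232 -0.1971] 0.467
lf_pad [ 0.4231 -0.1957] 0.466
dot [ 0.5135 -0.0056] 0.514
w1 [ 0.5181 -0.0311] 0.519
w0 [0.5035 0.0183] 0.504
vial [ 0.5204 -0.1317] 0.537
key [0.4329 0.1936] 0.474
k1 [0.4487 0.216 ] 0.498
k2 [0.4184 0.1707] 0.452
pink [0.3682 0.0172] 0.369
turq [ 0.348  -0.0539] 0.352
feet [0.468 0.372] size 0.118 0.163 yaw -0.028 -0.031
knob [0.649 0.011] size 0.121 0.159 yaw 0.081 0.084
post [ 0.471 -0.36 ] size 0.115 0.164 yaw 0.16 0.158
0.1 0.3118006354249935
```

Call:
arm_command(steps=[100, 1, -0.6, 0, 0, 100, 1, -0.6, 0, 0, 100, 1, -0.6, 0, 0, 100, 1, -0.6, 0, 0, 100, 1, -0.6, 0, 0, 100, 1, -0.6, 0, 0, 100, 1, -0.6, 0, 0, 100, 1, -0.6, 0.3, 0])

```text
time: 0.77
eef_pos: [0.3617, -0.4662, 0.225]
tcp_rot: [0.988, 0.155, 0.0, 0.001]
contact_force: [0.8, 0.2, 0.3]
opening: 0.996
finger_force: 0.0
```

Call:
arm_command(steps=[70, 0.5, -1, 0.4, 0, 70, 0.5, -1, 0.4, 0, 70, 0.5, -1, 0.4, 0, 70, 0.5, -1, 0.4, 0, 70, 0.5, -0.9, 0.4, 0, 70, 0.5, -0.9, 0.3, 0, 70, 0.5, -0.9, 0, 0, 70, 0.5, -0.9, 0, 0])

```text
time: 1.43
eef_pos: [0.397, -0.2535, 0.1651]
tcp_rot: [0.988, 0.155, -0.001, -0.001]
contact_force: [-0.2, 0.3, -0.0]
opening: 0.704
finger_force: 0.0
```

Call:
arm_command(steps=[50, 0, 0, 0, -1, 50, 0, 0, 0, -1, 50, 0, 0, 0, -1, 50, 0, 0, 0, -1, 50, 0, 0, 0, -1, 50, 0, 0, 0, -1, 50, 0, 0, 0, -1, 50, 0, 0, 0, -1])

```text
time: 2.1
eef_pos: [0.3972, -0.255, 0.1658]
tcp_rot: [0.848, 0.53, -0.0, -0.0]
contact_force: [0.2, -0.1, -0.5]
opening: 0.495
finger_force: 0.0
```

Call:
arm_command(steps=[50, 0, 0, 0, -1, 50, 0, 0, 0, -1, 50, 0, 0, 0, -1, 50, 0, 0, 0, -1, 50, 0, 0, 0, -1, 50, 0, 0, 0, -0.75, 50, 0, 0, 0, 0])

```text
time: 2.68
eef_pos: [0.3972, -0.255, 0.1659]
tcp_rot: [0.664, 0.747, 0.0, -0.0]
contact_force: [0.2, 0.2, -0.2]
opening: 0.499
finger_force: 0.0
```

Run:
```python
from h import *
s=ctrl.get_state(); print(s['time'],s['eef_pos'],yaw())
go(.4325,-.0705,.10,1.687)
```

```text
2.6833 [ 0.39724622 -0.25504651  0.16586239] 1.688064559659472
spin 0.01 t [7.17 2.26 2.63] endyaw 1.687
```

Call:
arm_command(steps=[50, 1, 0.3, 0.3, 0, 50, 1, 0.3, 0.3, 0, 50, 1, 0.3, 0.3, 0, 50, 1, 0.3, 0.3, 0, 50, 1, 0.3, 0.3, 0, 50, 1, 0.3, 0.3, 0, 50, 1, 0.3, 0.4, 0, 50, 0.17, 0.16, 0.4, 0])

```text
time: 3.35
eef_pos: [0.4325, -0.0678, 0.1006]
tcp_rot: [0.665, 0.747, 0.0, -0.001]
contact_force: [-0.5, -0.4, -0.1]
opening: 0.503
finger_force: 0.0
```

Call:
arm_command(steps=[50, 0, 0, 0, 0, 50, 0, 0, 0, 0])

```text
time: 3.52
eef_pos: [0.4325, -0.0708, 0.1007]
tcp_rot: [0.665, 0.747, -0.0, -0.001]
contact_force: [0.8, -0.8, 0.3]
opening: 0.499
finger_force: 0.0
```

Run:
```python
from h import *
s=ctrl.get_state(); print(s['time'],s['eef_pos'],yaw())
m=ctrl.camera_model('wrist'); save('wrist','w1')
print(proj(m,[[.4325,-.0705,.016],[*s['eef_pos'][:2],.016]]))
np.save('m1.npy',m,allow_pickle=True)
```

```text
3.5167 [ 0.4324991  -0.07081725  0.10072181] 1.6868453882217298
[[321.10703481 254.8852489 ]
 [321.04913486 255.33440211]]
```

View pics/w1.png

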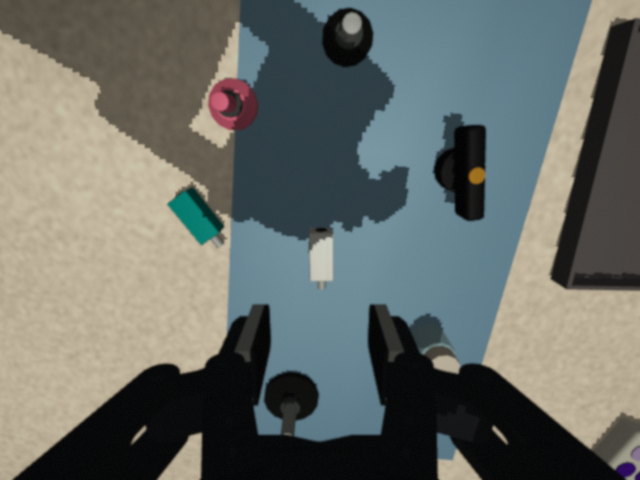

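Call:
arm_command(steps=[50, 0, 0, 1, 0, 50, 0, 0, 1, 0, 50, 0, 0, 1, 0, 50, 0, 0, 0.6, 0, 50, 0, 0, 0.25, 0, 50, 0, 0, 0, 0])

```text
time: 4.07
eef_pos: [0.4322, -0.0715, 0.0042]
tcp_rot: [0.666, 0.746, -0.0, -0.001]
contact_force: [-0.0, -0.3, 0.5]
opening: 0.501
finger_force: 0.0
```

Call:
arm_command(steps=[0, 0, 0, 0, 0, 0, 0, 0, 0, 0, 0, 0, 0, 0, 0, 0, 0, 0, 0, 0, 0, 0, 0, 0, 0, 0, 0, 0, 0, 0], squeeze=40)

```text
time: 4.57
eef_pos: [0.4345, -0.0716, 0.0067]
tcp_rot: [0.665, 0.747, 0.0, 0.002]
contact_force: [-0.4, -1.3, 7.3]
opening: 0.173
finger_force: 41.1
```

Call:
arm_command(steps=[0, 0, 0, -0.5, 0, 0, 0, 0, -1, 0, 0, 0, 0, -1, 0, 0, 0, 0, -1, 0, 0, 0, 0, 0, 0])

```text
time: 4.98
eef_pos: [0.4362, -0.0719, 0.0977]
tcp_rot: [0.665, 0.747, 0.002, 0.005]
contact_force: [0.5, -0.4, 0.2]
opening: 0.175
finger_force: 40.3
```

Run:
```python
from h import *
s=ctrl.get_state(); print(s['time'],s['eef_pos'],s['finger_force'],s['opening'])
c,q=np.array([.471,-.36]),.16
T=lambda x,y:(c+np.array([[np.cos(q),-np.sin(q)],[np.sin(q),np.cos(q)]])@[x,y])
print(T(0,37),T(0,-37))
go(*T(0,-37),.1,.16)
```

```text
4.9833 [ 0.4362404  -0.07185689  0.09768705] 40.26603698730469 0.17536462659972818
[-5.42377364 36.16740948] [  6.36577364 -36.88740948]
spin 15.27 t [-4.6000e-01  1.4916e+03 -9.0000e-02] endyaw 0.16
```

```bash
cat >> h.py <<'E'
TR=dict(feet=(.468,.372,-.03),knob=(.649,.011,.082),post=(.471,-.36,.16))
def T(n,x,y):
    a,b,q=TR[n]; return a+np.cos(q)*x-np.sin(q)*y, b+np.sin(q)*x+np.cos(q)*y
E
python3 - <<'E'
from h import *
print(T('post',0,.037),T('post',0,-.037))
go(*T('post',0,-.037),.08,.16)
E
```

```text
(np.float64(0.46510522635527285), np.float64(-0.3234725905151018)) (np.float64(0.4768947736447271), np.float64(-0.3965274094848982))
spin 15.27 t [-0.46 13.08  0.71] endyaw 0.16
```

Call:
arm_command(steps=[0, 0, 0, 0, 1, 0, 0, 0, 0, 1, 0, 0, 0, 0, 1, 0, 0, 0, 0, 1, 0, 0, 0, 0, 1, 0, 0, 0, 0, 1, 0, 0, 0, 0, 1, 0, 0, 0, 0, 1])

```text
time: 5.65
eef_pos: [0.4323, -0.0703, 0.0918]
tcp_rot: [0.904, 0.427, -0.0, -0.001]
contact_force: [-0.0, 0.0, -0.1]
opening: 0.171
finger_force: 40.3
```

Call:
arm_command(steps=[0, 0, 0, 0, 1, 0, 0, 0, 0, 1, 0, 0, 0, 0, 1, 0, 0, 0, 0, 1, 0, 0, 0, 0, 1, 0, 0, 0, 0, 1, 0, 0, 0, 0, 1, 0, 0, 0, 0, 0.25])

```text
time: 6.32
eef_pos: [0.4323, -0.0703, 0.0918]
tcp_rot: [0.997, 0.079, -0.001, -0.0]
contact_force: [0.2, -0.1, -0.5]
opening: 0.167
finger_force: 40.3
```

Run:
```python
from h import *
print(ctrl.get_state()['eef_pos'],yaw())
go(*T('post',0,-.037),.08,.16)
```

```text
[ 0.43228632 -0.07034737  0.09177275] 0.15810074258734994
spin -0.02 t [-0.32 13.16  0.47] endyaw 0.16
```

Call:
arm_command(steps=[0, 0, 0.5, 0, 0, 0, 0, 1, 0, 0, 0, 0, 1, 0, 0, 0, 0, 1, 0, 0, 0, 0, 1, 0, 0, 0, 0, 1, 0, 0, 0, 0, 1, 0, 0, 0, 0, 1, 0, 0])

```text
time: 6.98
eef_pos: [0.4627, -0.2577, 0.0919]
tcp_rot: [0.997, 0.081, -0.0, -0.0]
contact_force: [0.5, -0.5, -0.5]
opening: 0.174
finger_force: 40.3
```

Call:
arm_command(steps=[0, -0.1, 1, 0, 0, 0, -0.1, 1, 0, 0, 0, -0.1, 1, 0, 0, 0, 0, 1, 0, 0, 0, 0, 1, 0, 0, 0, 0, 0.66, 0, 0, 0, 0, 0, 0, 0, 0, 0, 0, 0, 0])

```text
time: 7.65
eef_pos: [0.4778, -0.3976, 0.0917]
tcp_rot: [0.997, 0.08, -0.0, -0.001]
contact_force: [-0.7, 0.7, -0.7]
opening: 0.174
finger_force: 40.3
```

Run:
```python
from h import *
s=ctrl.get_state(); print(s['time'],s['eef_pos'],yaw())
go(*T('post',0,-.037),.010)
m=ctrl.camera_model('wrist'); save('wrist','w2')
a,b,_=TR['post']
print(proj(m,[[*T('post',x,y),.018] for x,y in((-.06,-.08),(.06,-.08),(.06,.08),(-.06,.08))]))
```

```text
7.65 [ 0.47781283 -0.39755385  0.09172939] 0.16096191225930806
spin 0.0 t [-0.03 -0.05  3.27] endyaw 0.161
[[379.40741378 343.05316748]
 [390.51224241 164.03417205]
 [114.94414433 163.68923272]
 [145.81409268 342.67203099]]
```

View pics/w2.png

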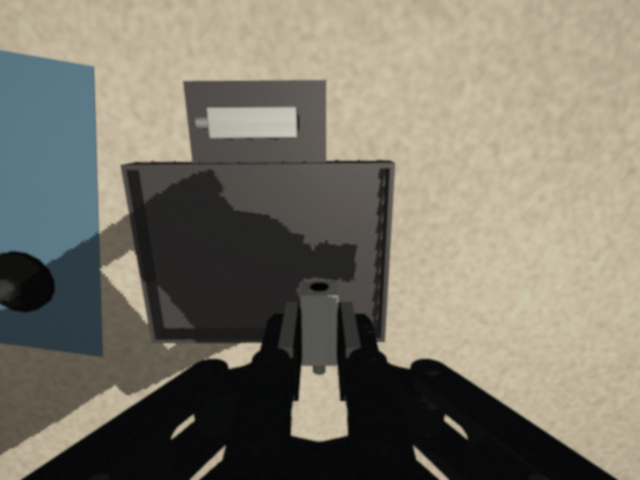

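Call:
arm_command(steps=[0, 0, 0, 1, 0, 0, 0, 0, 1, 0, 0, 0, 0, 0.8, 0, 0, 0, 0, 0.4, 0, 0, 0, 0, 0.05, 0, 0, 0, 0, 0, 0])

```text
time: 8.2
eef_pos: [0.4784, -0.3958, 0.0111]
tcp_rot: [0.997, 0.081, -0.0, -0.0]
contact_force: [0.2, 0.2, -0.7]
opening: 0.172
finger_force: 41.3
```

Call:
arm_command(steps=[35, 0, 0, 0, 0, 35, 0, 0, 0, 0, 35, 0, 0, 0, 0, 35, 0, 0, 0, 0, 35, 0, 0, -0.5, 0, 35, 0, 0, -1, 0, 35, 0, 0, -1, 0, 35, 0, 0, -1, 0])

```text
time: 8.87
eef_pos: [0.4784, -0.3966, 0.1006]
tcp_rot: [0.997, 0.081, 0.0, 0.0]
contact_force: [-0.1, -0.5, -0.1]
opening: 0.351
finger_force: 0.0
```

Run:
```python
from h import *
s=ctrl.get_state(); print(s['time'],s['eef_pos'],yaw())
f=go(.515,.135,.10,.16); go(.515,.135,.10,1.319,f)
```

```text
8.8667 [ 0.47842909 -0.39661781  0.10061787] 0.16178220279081137
spin 0.02 t [ 4.830e+00 -2.076e+01  2.000e-02] endyaw 0.16
spin -11.59 t [ 0.  0. -0.] endyaw 1.319
```

Call:
arm_command(steps=[50, 0.2, -0.95, 0, 0, 50, 0.2, -0.95, 0, 0, 50, 0.2, -0.95, 0, 0, 50, 0.2, -0.95, 0, 0, 50, 0.2, -0.95, 0, 0, 50, 0.2, -0.95, 0, 0, 50, 0.2, -0.95, 0, 0, 50, 0.2, -0.95, 0, 0])

```text
time: 9.53
eef_pos: [0.4876, -0.2018, 0.1001]
tcp_rot: [0.997, 0.081, 0.001, 0.0]
contact_force: [-0.4, 0.1, 1.1]
opening: 0.497
finger_force: 0.0
```

Call:
arm_command(steps=[50, 0.2, -0.95, 0, 0, 50, 0.2, -0.95, 0, 0, 50, 0.2, -0.95, 0, 0, 50, 0.2, -0.95, 0, 0, 50, 0.2, -0.95, 0, 0, 50, 0.2, -0.95, 0, 0, 50, 0.2, -0.95, 0, 0, 50, 0.2, -0.95, 0, 0])

```text
time: 10.2
eef_pos: [0.4965, -0.0077, 0.1001]
tcp_rot: [0.997, 0.081, 0.001, 0.0]
contact_force: [-0.0, -0.3, 0.3]
opening: 0.501
finger_force: 0.0
```

Call:
arm_command(steps=[50, 0.4, -0.9, 0, 0, 50, 0.4, -0.9, 0, 0, 50, 0.4, -0.9, 0, 0, 50, 0.4, -0.9, 0, 0, 50, 0.05, -0.9, 0, 0, 50, 0, -0.9, 0, 0, 50, 0, 0, 0, -1, 50, 0, 0, 0, -1])

```text
time: 10.87
eef_pos: [0.5152, 0.1325, 0.1]
tcp_rot: [0.983, 0.183, 0.001, 0.0]
contact_force: [-0.4, 0.0, -0.2]
opening: 0.498
finger_force: 0.0
```

Call:
arm_command(steps=[50, 0, 0, 0, -1, 50, 0, 0, 0, -1, 50, 0, 0, 0, -1, 50, 0, 0, 0, -1, 50, 0, 0, 0, -1, 50, 0, 0, 0, -1, 50, 0, 0, 0, -1, 50, 0, 0, 0, -1])

```text
time: 11.53
eef_pos: [0.5155, 0.1311, 0.1]
tcp_rot: [0.835, 0.551, 0.001, 0.0]
contact_force: [-0.2, -0.3, -0.6]
opening: 0.504
finger_force: 0.0
```

Call:
arm_command(steps=[50, 0, 0, 0, -1, 50, 0, 0, 0, -0.6, 50, 0, 0, 0, 0])

```text
time: 11.78
eef_pos: [0.5156, 0.1312, 0.1]
tcp_rot: [0.789, 0.614, 0.001, 0.0]
contact_force: [1.3, -0.1, 0.5]
opening: 0.5
finger_force: 0.0
```

Run:
```python
from h import *
s=ctrl.get_state(); print(s['time'],s['eef_pos'],yaw())
go(.5148,.1348,.10,1.319)
m=ctrl.camera_model('wrist'); save('wrist','w3')
print(proj(m,[[.5148,.1348,.016],[*s['eef_pos'][:2],.016],[.4326,.0605,.036],[.5135,-.0056,.036]]))
np.save('m3.npy',m,allow_pickle=True)
```

```text
11.7833 [0.51555081 0.13115254 0.09995445] 1.3228360462102975
spin 0.04 t [ 0.13 -0.07 -0.  ] endyaw 1.319
[[317.86147225 250.26113827]
 [320.32855638 255.0775838 ]
 [228.01912804 387.38386836]
 [363.92528681 438.07068543]]
```

View pics/w3.png

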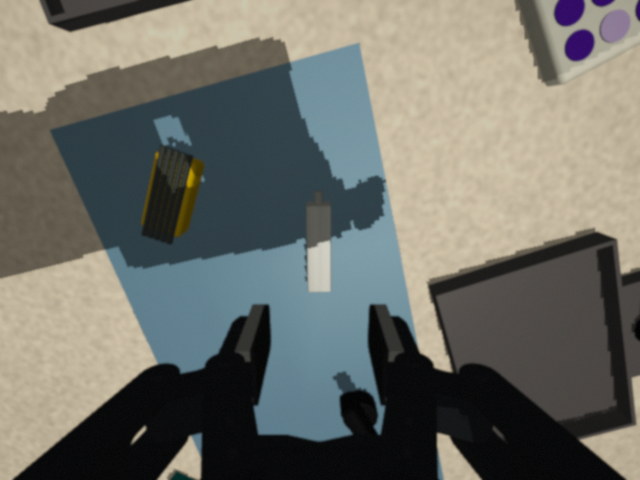

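Call:
arm_command(steps=[50, 0.13, -0.07, 1, 0, 50, 0, 0, 1, 0, 50, 0, 0, 1, 0, 50, 0, 0, 0.5, 0, 50, 0, 0, 0.22, 0, 50, 0, 0, 0, 0])

```text
time: 12.33
eef_pos: [0.5136, 0.1346, 0.005]
tcp_rot: [0.79, 0.614, -0.001, -0.001]
contact_force: [-0.6, -1.0, 0.0]
opening: 0.499
finger_force: 0.0
```

Call:
arm_command(steps=[0, 0, 0, 0, 0, 0, 0, 0, 0, 0, 0, 0, 0, 0, 0, 0, 0, 0, 0, 0, 0, 0, 0, 0, 0, 0, 0, 0, 0, 0], squeeze=45)

```text
time: 12.83
eef_pos: [0.5159, 0.1348, 0.0077]
tcp_rot: [0.789, 0.614, 0.001, 0.001]
contact_force: [-0.8, -0.3, 6.5]
opening: 0.168
finger_force: 46.4
```

Call:
arm_command(steps=[0, 0, 0, -0.5, 0, 0, 0, 0, -1, 0, 0, 0, 0, -1, 0, 0, 0, 0, -1, 0, 0, 0, 0, 0, 1, 0, 0, 0, 0, 1, 0, 0, 0, 0, 1, 0, 0, 0, 0, 1])

```text
time: 13.5
eef_pos: [0.5141, 0.1348, 0.0941]
tcp_rot: [0.897, 0.443, 0.0, 0.0]
contact_force: [0.5, 0.4, -0.8]
opening: 0.169
finger_force: 45.6
```

Call:
arm_command(steps=[0, 0, 0, 0, 1, 0, 0, 0, 0, 1, 0, 0, 0, 0, 1, 0, 0, 0, 0, 1, 0, 0, 0, 0, 1, 0, 0, 0, 0, 1, 0, 0, 0, 0, 1, 0, 0, 0, 0, 0.6])

```text
time: 14.17
eef_pos: [0.514, 0.1347, 0.0938]
tcp_rot: [0.997, 0.079, -0.0, -0.0]
contact_force: [0.4, 0.7, 0.3]
opening: 0.169
finger_force: 45.6
```

Run:
```python
from h import *
s=ctrl.get_state(); print(s['time'],s['eef_pos'],s['finger_force'],s['opening'],yaw())
go(*T('post',0,.035),.10,.16)
```

```text
14.1667 [0.51395252 0.13472777 0.09378874] 45.603933334350586 0.1686631465288741 0.1574484041911851
spin -0.03 t [-4.85 17.86 -0.25] endyaw 0.16
```

Call:
arm_command(steps=[0, -0.1, 0.5, 0, 0, 0, -0.25, 0.9, 0, 0, 0, -0.25, 0.9, 0, 0, 0, -0.25, 0.9, 0, 0, 0, -0.25, 0.9, 0, 0, 0, -0.25, 0.9, 0, 0, 0, -0.25, 0.9, 0, 0, 0, -0.25, 0.9, 0, 0])

```text
time: 14.83
eef_pos: [0.4953, -0.0423, 0.0937]
tcp_rot: [0.997, 0.082, -0.0, 0.0]
contact_force: [-0.6, 0.9, -0.9]
opening: 0.169
finger_force: 45.6
```

Call:
arm_command(steps=[0, -0.25, 0.9, 0, 0, 0, -0.25, 0.9, 0, 0, 0, -0.25, 0.9, 0, 0, 0, -0.25, 0.9, 0, 0, 0, -0.25, 0.9, 0, 0, 0, -0.25, 0.9, 0, 0, 0, -0.25, 0.9, 0, 0, 0, -0.25, 0.9, 0, 0])

```text
time: 15.5
eef_pos: [0.4747, -0.2279, 0.0937]
tcp_rot: [0.997, 0.082, -0.0, 0.0]
contact_force: [0.3, 0.2, -0.0]
opening: 0.167
finger_force: 45.6
```

Call:
arm_command(steps=[0, -0.25, 0.9, 0, 0, 0, -0.25, 0.9, 0, 0, 0, -0.25, 0.9, 0, 0, 0, -0.25, 0.9, 0, 0, 0, 0, 0.26, 0, 0, 0, 0, 0, 0, 0])

```text
time: 16.0
eef_pos: [0.466, -0.3275, 0.0938]
tcp_rot: [0.997, 0.08, 0.0, 0.0]
contact_force: [0.2, 0.7, -1.3]
opening: 0.172
finger_force: 45.6
```

Run:
```python
from h import *
s=ctrl.get_state(); print(s['time'],s['eef_pos'],yaw())
go(*T('post',0,.035),.0115,.16)
m=ctrl.camera_model('wrist'); save('wrist','w4')
```

```text
16.0 [ 0.46599198 -0.32751117  0.09381536] 0.16020556163803135
spin 0.0 t [-0.01 -0.09  3.29] endyaw 0.16
```

View pics/w4.png

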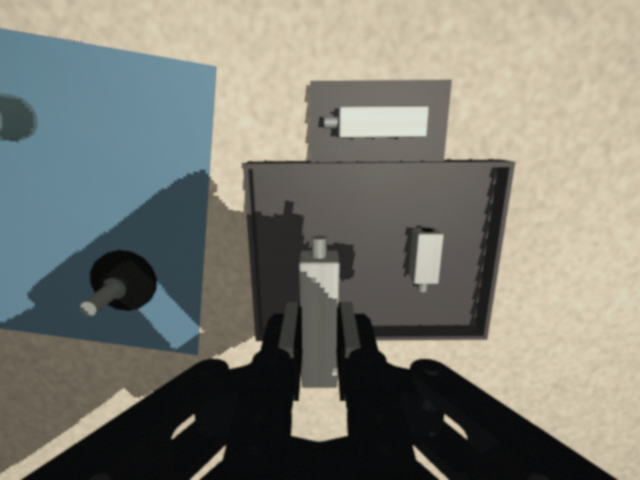

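The short post lies flat in the tray at (427,255), and the long post is held level above the free half. I'll lower it now.

Call:
arm_command(steps=[0, 0, -0.05, 1, 0, 0, 0, 0, 1, 0, 0, 0, 0, 0.8, 0, 0, 0, 0, 0.4, 0, 0, 0, 0, 0.08, 0, 0, 0, 0, 0, 0])

```text
time: 16.55
eef_pos: [0.4662, -0.323, 0.0109]
tcp_rot: [0.997, 0.082, -0.0, -0.001]
contact_force: [-0.2, 0.5, 0.6]
opening: 0.164
finger_force: 47.1
```

Call:
arm_command(steps=[35, 0, 0, 0, 0, 35, 0, 0, 0, 0, 35, 0, 0, 0, 0, 35, 0, 0, 0, 0, 35, 0, 0, -0.5, 0, 35, 0, 0, -1, 0, 35, 0, 0, -1, 0, 35, 0, 0, -1, 0])

```text
time: 17.22
eef_pos: [0.4663, -0.3242, 0.1006]
tcp_rot: [0.997, 0.081, 0.0, -0.0]
contact_force: [1.3, -0.5, -0.9]
opening: 0.351
finger_force: 0.0
```

Run:
```python
from h import *
s=ctrl.get_state(); print(s['time'],s['eef_pos'],yaw())
go(.4232,-.197,.10,.16)
```

```text
17.2167 [ 0.46626151 -0.32420536  0.1006288 ] 0.16167828730425715
spin 0.02 t [-0.89 -5.3   0.03] endyaw 0.16
```

Call:
arm_command(steps=[45, -0.1, -0.9, 0, 0, 45, -0.15, -0.9, 0, 0, 45, -0.15, -0.9, 0, 0, 45, -0.15, -0.9, 0, 0, 45, -0.15, -0.9, 0, 0, 45, -0.19, -0.8, 0, 0, 45, 0, 0, 0, 0, 45, 0, 0, 0, 0])

```text
time: 17.88
eef_pos: [0.4232, -0.1967, 0.0998]
tcp_rot: [0.997, 0.081, 0.001, 0.001]
contact_force: [0.9, -0.1, -0.2]
opening: 0.449
finger_force: 0.0
```

Run:
```python
from h import *
s=ctrl.get_state(); print(s['time'],s['eef_pos'],yaw())
m=ctrl.camera_model('wrist'); save('wrist','w5')
print(proj(m,[[.4232,-.1970,.045],[.4232,-.1970,.016],[.4232,-.197,0],[*s['eef_pos'][:2],.045],[*s['eef_pos'][:2],0]]))
np.save('m5.npy',m,allow_pickle=True)
```

```text
17.8833 [ 0.4231932  -0.19673517  0.09975819] 0.1631031828818675
[[318.50998087 271.23835053]
 [318.49795924 254.67614754]
 [318.49243727 247.0685211 ]
 [318.05956859 271.18064546]
 [318.11745026 247.0193624 ]]
```

View pics/w5.png

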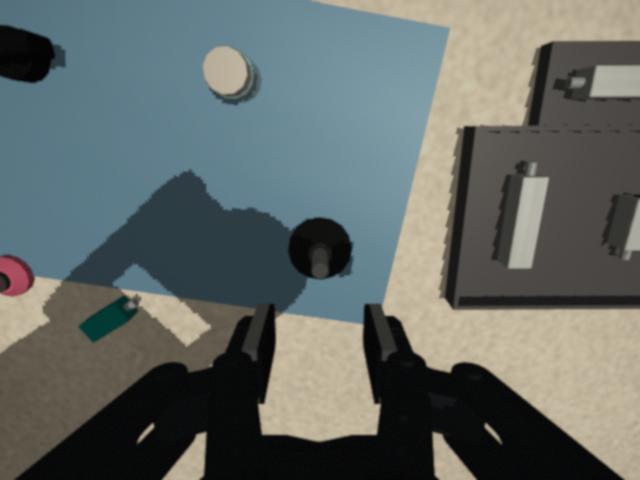

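Both posts lie flat in their tray. The large foot's stud tip is at (320,270), right under the tool.

Call:
arm_command(steps=[45, 0, 0, 1, 0, 45, 0, 0, 1, 0, 45, 0, 0, 0.8, 0, 45, 0, 0, 0.4, 0, 45, 0, 0, 0, 0])

```text
time: 18.35
eef_pos: [0.422, -0.197, 0.0169]
tcp_rot: [0.997, 0.08, -0.002, -0.001]
contact_force: [0.5, 1.5, -0.5]
opening: 0.449
finger_force: 0.0
```

Call:
arm_command(steps=[0, 0, 0, 0, 0, 0, 0, 0, 0, 0, 0, 0, 0, 0, 0, 0, 0, 0, 0, 0, 0, 0, 0, 0, 0, 0, 0, 0, 0, 0], squeeze=45)

```text
time: 18.85
eef_pos: [0.4243, -0.1981, 0.0203]
tcp_rot: [0.997, 0.081, 0.001, 0.001]
contact_force: [-0.5, -1.7, 5.1]
opening: 0.097
finger_force: 44.4
```

Call:
arm_command(steps=[0, 0, 0, -0.5, 0, 0, 0, 0, -1, 0, 0, 0, 0, -1, 0, 0, 0, 0, -1, 0, 0, 0, 0, 0, 0])

```text
time: 19.27
eef_pos: [0.4258, -0.1989, 0.1114]
tcp_rot: [0.997, 0.081, 0.004, 0.003]
contact_force: [0.8, -0.4, 1.4]
opening: 0.093
finger_force: 44.0
```

Run:
```python
from h import *
s=ctrl.get_state(); print(s['time'],s['eef_pos'],s['opening'],yaw())
f=go(.465,-.1,.11,-.03)
go(*T('feet',0,.038),.11,-.03,f)
```

```text
19.2667 [ 0.42576333 -0.19885433  0.11138229] 0.09291335924981363 0.16207674879493678
spin 1.92 t [ 1.45 -4.    0.06] endyaw -0.03
spin 0.0 t [ -0.45 -20.4   -0.  ] endyaw -0.03
```

Call:
arm_command(steps=[0, 0, 0, -0.2, 0.95, 0, 0, 0, 0, 0.95, 0, 0.3, -0.7, 0, 0, 0, 0.3, -0.9, 0, 0, 0, 0.3, -0.9, 0, 0, 0, 0.3, -0.9, 0, 0, 0, 0.2, -0.9, 0, 0, 0, 0, -0.9, 0, 0])

```text
time: 19.93
eef_pos: [0.4617, -0.0668, 0.1104]
tcp_rot: [1.0, -0.014, -0.0, -0.0]
contact_force: [-0.1, -0.6, -0.5]
opening: 0.094
finger_force: 44.0
```

Call:
arm_command(steps=[0, 0, -0.95, 0, 0, 0, 0, -0.95, 0, 0, 0, 0, -0.95, 0, 0, 0, 0, -0.95, 0, 0, 0, 0, -0.95, 0, 0, 0, 0, -0.95, 0, 0, 0, 0, -0.95, 0, 0, 0, 0, -0.95, 0, 0])

```text
time: 20.6
eef_pos: [0.466, 0.1231, 0.1101]
tcp_rot: [1.0, -0.014, -0.001, 0.0]
contact_force: [0.3, -0.4, -0.7]
opening: 0.098
finger_force: 44.0
```

Call:
arm_command(steps=[0, 0, -0.95, 0, 0, 0, 0, -0.95, 0, 0, 0, 0, -0.95, 0, 0, 0, 0, -0.95, 0, 0, 0, 0, -0.95, 0, 0, 0, 0, -0.95, 0, 0, 0, 0, -0.95, 0, 0, 0, 0, -0.95, 0, 0])

```text
time: 21.27
eef_pos: [0.4713, 0.3127, 0.1099]
tcp_rot: [1.0, -0.014, -0.001, 0.0]
contact_force: [0.7, 0.1, -0.6]
opening: 0.096
finger_force: 44.0
```

Run:
```python
from h import *
s=ctrl.get_state(); print(s['time'],s['eef_pos'],s['opening'],yaw())
go(*T('feet',0,.038),.11,-.03)
```

```text
21.2667 [0.47130939 0.31266157 0.10985722] 0.09592256745467741 -0.028025576723099955
spin 0.02 t [-0.2  -3.89 -0.01] endyaw -0.03
```

Call:
arm_command(steps=[0, -0.1, -0.9, 0, 0, 0, -0.1, -0.9, 0, 0, 0, 0, -0.9, 0, 0, 0, 0, -0.8, 0, 0, 0, 0, 0, 0, 0, 0, 0, 0, 0, 0])

```text
time: 21.77
eef_pos: [0.4689, 0.3996, 0.1099]
tcp_rot: [1.0, -0.013, -0.001, 0.001]
contact_force: [0.1, -0.4, -1.0]
opening: 0.095
finger_force: 44.0
```

Run:
```python
from h import *
s=ctrl.get_state(); print(s['time'],s['eef_pos'],s['opening'],yaw())
go(*T('feet',0,.038),.0245,-.03)
save('wrist','w6')
```

```text
21.7667 [0.46890798 0.39955137 0.10989998] 0.09522544770412837 -0.026388414955598894
spin 0.04 t [-0.   -0.42  3.42] endyaw -0.03
```

View pics/w6.png

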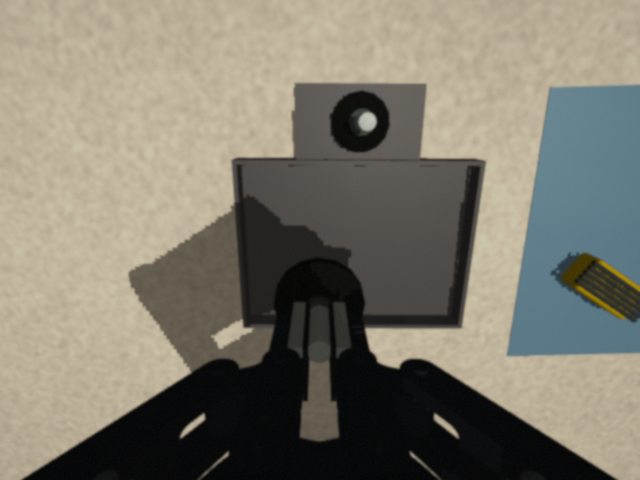

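The large foot hangs upright over the left part of the feet tray at (320,300). I'll lower it.

Call:
arm_command(steps=[0, 0, -0.4, 0.9, 0, 0, 0, 0, 1, 0, 0, 0, 0, 0.8, 0, 0, 0, 0, 0.5, 0, 0, 0, 0, 0.22, 0, 0, 0, 0, 0, 0])

```text
time: 22.32
eef_pos: [0.4697, 0.4081, 0.025]
tcp_rot: [1.0, -0.015, -0.001, 0.001]
contact_force: [0.2, -0.2, -0.5]
opening: 0.099
finger_force: 44.2
```

Call:
arm_command(steps=[35, 0, 0, 0, 0, 35, 0, 0, 0, 0, 35, 0, 0, 0, 0, 35, 0, 0, 0, 0, 35, 0, 0, -0.5, 0, 35, 0, 0, -1, 0, 35, 0, 0, -1, 0, 35, 0, 0, -1, 0])

```text
time: 22.98
eef_pos: [0.4701, 0.4094, 0.1152]
tcp_rot: [1.0, -0.014, 0.0, -0.0]
contact_force: [-0.0, 0.0, -0.3]
opening: 0.347
finger_force: 0.0
```

Run:
```python
from h import *
s=ctrl.get_state(); print(s['time'],s['eef_pos'],s['opening'],yaw())
f=go(.455,.0605,.11); f=go(.4326,.0605,.11,.4,f)
m=np.load('m3.npy',allow_pickle=True).item()
```

```text
22.9833 [0.47013148 0.40938739 0.11523265] 0.3473551594531886 -0.028120222577794222
spin 0.0 t [-0.21 13.97  0.21] endyaw -0.028
spin -4.28 t [-0.83 -0.35 -0.  ] endyaw 0.4
```

Call:
arm_command(steps=[40, 0, 0.9, 0, 0, 40, 0, 1, 0, 0, 40, 0, 1, 0, 0, 40, 0, 1, 0, 0, 40, 0, 1, 0, 0, 40, 0, 1, 0, 0, 40, 0, 1, 0, 0, 40, 0, 1, 0, 0])

```text
time: 23.65
eef_pos: [0.4648, 0.2109, 0.1147]
tcp_rot: [1.0, -0.014, 0.001, -0.0]
contact_force: [-0.7, -0.8, -0.2]
opening: 0.398
finger_force: 0.0
```

Call:
arm_command(steps=[45, 0, 1, 0, 0, 45, 0, 1, 0, 0, 45, 0, 1, 0, 0, 45, 0, 1, 0, 0, 45, 0, 1, 0, 0, 45, -0.2, 1, 0, 0, 45, 0, 0, 0, -1, 45, 0, 0, 0, -1])

```text
time: 24.32
eef_pos: [0.4557, 0.0608, 0.1146]
tcp_rot: [0.996, 0.087, 0.001, 0.0]
contact_force: [0.3, 0.2, -0.1]
opening: 0.45
finger_force: 0.0
```

Call:
arm_command(steps=[45, 0, 0, 0, -1, 45, 0, 0, 0, -1, 45, -0.4, -0.2, 0.2, -0.3, 45, -0.4, -0.2, 0.2, 0, 45, 0, 0, 0, 0, 45, 0, 0, 0, 0])

```text
time: 24.82
eef_pos: [0.4332, 0.0639, 0.104]
tcp_rot: [0.98, 0.2, 0.001, 0.0]
contact_force: [-0.6, -0.7, 1.0]
opening: 0.445
finger_force: 0.0
```

Run:
```python
from h import *
s=ctrl.get_state(); print(s['time'],s['eef_pos'],yaw())
go(.4326,.0605,.02)
m=ctrl.camera_model('wrist'); save('wrist','w7')
print(proj(m,[[.4326,.0605,.036],[.4326,.0605,0],[*s['eef_pos'][:2],.036],[*s['eef_pos'][:2],0]]))
np.save('m7.npy',m,allow_pickle=True)
```

```text
24.8167 [0.43315478 0.06389597 0.10399406] 0.4018017423227903
spin 0.0 t [-0.07  0.12  3.36] endyaw 0.402
[[323.41589837 265.81621501]
 [322.8081387  247.53383613]
 [318.71460553 263.0340044 ]
 [318.72556337 245.07759704]]
```

View pics/w7.png

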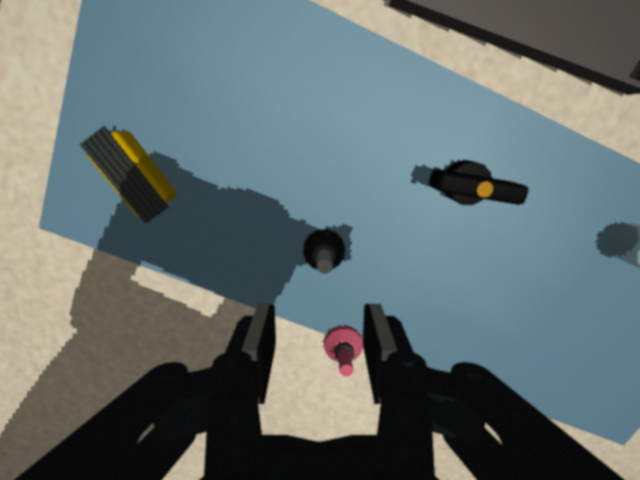

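The small black foot's stud tip is at (325,265), 1–2 mm off the estimate. The pink decoy at (345,350) stays clear of the fingers.

Call:
arm_command(steps=[45, -0.05, 0.15, 1, 0, 45, 0, 0, 1, 0, 45, 0, 0, 0.9, 0, 45, 0, 0, 0.43, 0, 45, 0, 0, 0, 0])

```text
time: 25.28
eef_pos: [0.4322, 0.0599, 0.0181]
tcp_rot: [0.98, 0.199, -0.002, -0.001]
contact_force: [-0.7, -0.4, 0.7]
opening: 0.454
finger_force: 0.0
```

Call:
arm_command(steps=[0, 0, 0, 0, 0, 0, 0, 0, 0, 0, 0, 0, 0, 0, 0, 0, 0, 0, 0, 0, 0, 0, 0, 0, 0, 0, 0, 0, 0, 0], squeeze=45)

```text
time: 25.78
eef_pos: [0.4347, 0.0598, 0.0213]
tcp_rot: [0.98, 0.2, 0.001, 0.0]
contact_force: [0.3, 0.4, 3.9]
opening: 0.088
finger_force: 44.2
```

Call:
arm_command(steps=[0, 0, 0, -0.5, 0, 0, 0, 0, -1, 0, 0, 0, 0, -1, 0, 0, 0, 0, -1, 0, 0, 0, 0, 0, 0, 0, 0, 0, 0, 1, 0, 0, 0, 0, 1, 0, 0, 0, 0, 1])

```text
time: 26.45
eef_pos: [0.4329, 0.0599, 0.1071]
tcp_rot: [0.999, 0.048, -0.0, -0.0]
contact_force: [0.2, -0.3, -1.0]
opening: 0.089
finger_force: 43.9
```

Call:
arm_command(steps=[0, 0, 0, 0, 1, 0, 0, 0, 0, 0.3, 0, 0, 0, 0, 0])

```text
time: 26.7
eef_pos: [0.4328, 0.0599, 0.1068]
tcp_rot: [1.0, -0.014, -0.001, -0.0]
contact_force: [-0.1, -0.7, -0.6]
opening: 0.087
finger_force: 43.9
```

Run:
```python
from h import *
s=ctrl.get_state(); print(s['time'],s['eef_pos'],s['opening'],yaw())
go(*T('feet',0,-.038),.11,-.03)
```

```text
26.7 [0.43277785 0.05994766 0.10680398] 0.08666393460561457 -0.028667591256965337
spin 0.01 t [  1.03 -11.    -0.13] endyaw -0.03
```

Call:
arm_command(steps=[0, 0.2, -0.5, 0, 0, 0, 0.2, -0.95, 0, 0, 0, 0.2, -0.95, 0, 0, 0, 0.2, -0.95, 0, 0, 0, 0.23, -0.95, 0, 0, 0, 0, -0.95, 0, 0, 0, 0, -0.95, 0, 0, 0, 0, -0.95, 0, 0])

```text
time: 27.37
eef_pos: [0.4637, 0.2389, 0.1069]
tcp_rot: [1.0, -0.013, -0.001, 0.0]
contact_force: [-0.4, 0.0, 0.1]
opening: 0.09
finger_force: 43.9
```

Call:
arm_command(steps=[0, 0, -0.95, 0, 0, 0, 0, -0.95, 0, 0, 0, 0, -0.95, 0, 0, 0, 0, -0.95, 0, 0, 0, 0, -0.05, 0, 0, 0, 0, 0, 0, 0, 0, 0, 0, 0, 0])

```text
time: 27.95
eef_pos: [0.4664, 0.3335, 0.1068]
tcp_rot: [1.0, -0.014, -0.001, 0.001]
contact_force: [-0.4, 0.4, -0.6]
opening: 0.095
finger_force: 43.9
```

Run:
```python
from h import *
s=ctrl.get_state(); print(s['time'],s['eef_pos'],s['opening'],yaw())
go(*T('feet',0,-.038),.0250,-.03)
save('wrist','w8')
```

```text
27.95 [0.46637643 0.33352106 0.10683905] 0.09464905048285464 -0.027279258145493084
spin 0.03 t [ 0.02 -0.02  3.27] endyaw -0.03
```

View pics/w8.png

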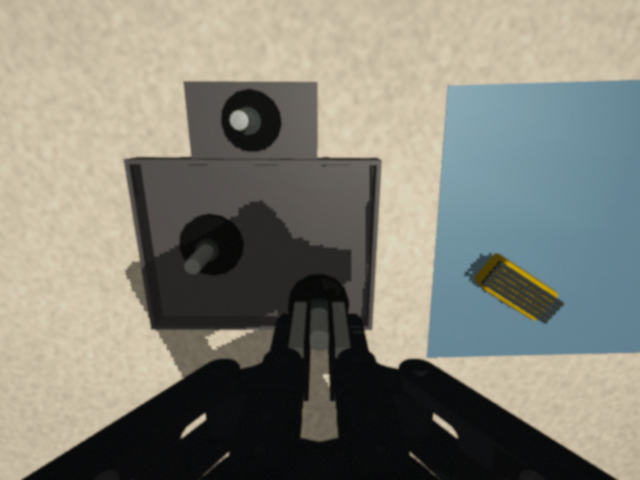

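The large foot stands upright in the tray at (210,245), and the small one hangs over the free right part at (319,295).

Call:
arm_command(steps=[0, 0, 0, 0.9, 0, 0, 0, 0, 1, 0, 0, 0, 0, 0.8, 0, 0, 0, 0, 0.4, 0, 0, 0, 0, 0.16, 0, 0, 0, 0, 0, 0])

```text
time: 28.5
eef_pos: [0.4667, 0.3333, 0.0257]
tcp_rot: [1.0, -0.014, -0.001, 0.0]
contact_force: [0.9, -0.0, 0.1]
opening: 0.088
finger_force: 44.1
```

Call:
arm_command(steps=[35, 0, 0, 0, 0, 35, 0, 0, 0, 0, 35, 0, 0, 0, 0, 35, 0, 0, 0, 0, 35, 0, 0, -0.5, 0, 35, 0, 0, -1, 0, 35, 0, 0, -1, 0, 35, 0, 0, -1, 0])

```text
time: 29.17
eef_pos: [0.4668, 0.3341, 0.1155]
tcp_rot: [1.0, -0.014, 0.0, -0.0]
contact_force: [0.9, -0.1, 0.4]
opening: 0.349
finger_force: 0.0
```

Run:
```python
from h import *
m=np.load('m7.npy',allow_pickle=True).item()
print(ray(m,485,189,.036), ray(m,435,181,.036),ray(m,526,194,.036))
s=ctrl.get_state(); print(s['time'],s['eef_pos'],s['opening'],yaw())
f=go(.5125,-.0056,.11); f=go(.5125,-.0056,.11,-1.284,f)
```

```text
[ 0.51277586 -0.00662864  0.036     ] [0.50551836 0.02217211 0.036     ] [ 0.51957666 -0.03004005  0.036     ]
29.1667 [0.46681099 0.33407362 0.11545776] 0.34879226339666825 -0.02806889649434541
spin 0.0 t [ 2.21 13.53  0.22] endyaw -0.028
spin 12.56 t [ 0. -0. -0.] endyaw -1.284
```

Call:
arm_command(steps=[40, 0.2, 0.9, 0, -1, 40, 0, 0, 0, -1, 40, 0, 0, 0, -1, 40, 0, 0, 0, -1, 40, 0, 0, 0, -1, 40, 0, 0, 0, -1, 40, 0, 0, 0, -1, 40, 0, 0, 0, -1])

```text
time: 29.83
eef_pos: [0.4715, 0.3116, 0.1149]
tcp_rot: [0.925, 0.379, 0.001, -0.0]
contact_force: [-0.1, -0.2, -0.5]
opening: 0.402
finger_force: 0.0
```

Call:
arm_command(steps=[45, 0, 0, 0, -1, 45, 0, 0, 0, -1, 45, 0, 0, 0, -1, 45, 0, 0, 0, -1, 45, 0, 0, 0, -1, 45, 0, 0, 0, -1, 45, 0, 0, 0, -1, 45, 0, 0, 0, -1])

```text
time: 30.5
eef_pos: [0.4715, 0.3116, 0.1149]
tcp_rot: [0.705, 0.709, 0.001, 0.0]
contact_force: [-0.5, 0.2, -0.3]
opening: 0.446
finger_force: 0.0
```

Call:
arm_command(steps=[45, 0, 0, 0, -1, 45, 0, 0, 0, -1, 45, 0, 0, 0, -0.7, 45, 0, 0, 0, 0])

```text
time: 30.83
eef_pos: [0.4715, 0.3116, 0.1148]
tcp_rot: [0.605, 0.797, 0.001, 0.0]
contact_force: [0.8, 0.6, 0.1]
opening: 0.446
finger_force: 0.0
```

Run:
```python
from h import *
s=ctrl.get_state(); print(s['time'],s['eef_pos'],s['opening'],yaw())
f=go(.513,-.0062,.11,1.84)
```

```text
30.8333 [0.47152623 0.31162927 0.11479567] 0.4458006351472282 1.843128854719763
spin 0.03 t [-12.7   -1.78   0.19] endyaw 1.84
```

Call:
arm_command(steps=[45, -0.7, -0.1, 0, 0, 45, -1, -0.14, 0, 0, 45, -1, -0.14, 0, 0, 45, -1, -0.14, 0, 0, 45, -1, -0.14, 0, 0, 45, -1, -0.14, 0, 0, 45, -1, -0.14, 0, 0, 45, -1, -0.14, 0, 0])

```text
time: 31.5
eef_pos: [0.4971, 0.1176, 0.1146]
tcp_rot: [0.606, 0.796, 0.0, 0.001]
contact_force: [0.3, 0.1, -0.7]
opening: 0.453
finger_force: 0.0
```

Call:
arm_command(steps=[45, -1, -0.14, 0, 0, 45, -1, -0.14, 0, 0, 45, -1, -0.14, 0.1, 0, 45, -1, -0.14, 0.1, 0, 45, -1, -0.14, 0.2, 0, 45, 0, 0, 0, 0, 45, 0, 0, 0, 0])

```text
time: 32.08
eef_pos: [0.5135, -0.0074, 0.1041]
tcp_rot: [0.607, 0.795, 0.0, 0.0]
contact_force: [0.2, 0.4, 0.6]
opening: 0.444
finger_force: 0.0
```

Run:
```python
from h import *
s=ctrl.get_state(); print(s['time'],s['eef_pos'],yaw())
go(.513,-.0062,.02)
m=ctrl.camera_model('wrist'); save('wrist','w9')
print(proj(m,[[.513,-.0062,.036],[*s['eef_pos'][:2],.036]]))
np.save('m9.npy',m,allow_pickle=True)
```

```text
32.0833 [ 0.513547   -0.00735091  0.10407219] 1.8377619898480828
spin 0.0 t [ 0.05 -0.01  3.36] endyaw 1.838
[[320.678242   262.72896229]
 [321.03719601 264.62933092]]
```

View pics/w9.png

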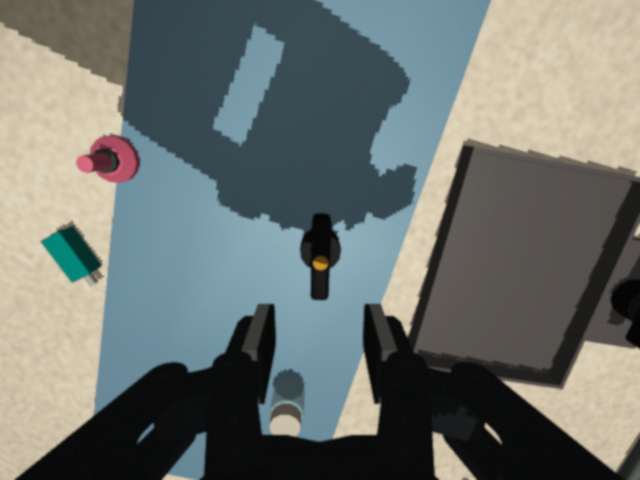

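The brass dot is at (320,263), centred between the fingers with the wing in line. I'll grip it.

Call:
arm_command(steps=[45, 0.03, 0, 1, 0, 45, 0, 0, 1, 0, 45, 0, 0, 0.9, 0, 45, 0, 0, 0.43, 0, 45, 0, 0, 0, 0])

```text
time: 32.55
eef_pos: [0.5108, -0.0042, 0.0179]
tcp_rot: [0.605, 0.796, -0.001, -0.003]
contact_force: [-0.2, 0.4, 0.1]
opening: 0.448
finger_force: 0.0
```

Call:
arm_command(steps=[0, 0, 0, 0, 0, 0, 0, 0, 0, 0, 0, 0, 0, 0, 0, 0, 0, 0, 0, 0, 0, 0, 0, 0, 0, 0, 0, 0, 0, 0], squeeze=45)

```text
time: 33.05
eef_pos: [0.5146, -0.0058, 0.022]
tcp_rot: [0.605, 0.796, 0.001, 0.001]
contact_force: [-0.8, 1.4, 6.1]
opening: 0.122
finger_force: 48.3
```

Call:
arm_command(steps=[0, 0, 0, -0.5, 0, 0, 0, 0, -1, 0, 0, 0, 0, -1, 0, 0, 0, 0, -1, 0, 0, 0, 0, 0, 0, 0, 0, 0, 0, 0])

```text
time: 33.55
eef_pos: [0.5143, -0.006, 0.1095]
tcp_rot: [0.605, 0.796, 0.001, 0.002]
contact_force: [0.5, -0.5, -1.2]
opening: 0.124
finger_force: 47.5
```

Run:
```python
from h import *
s=ctrl.get_state(); print(s['time'],s['eef_pos'],s['opening'],yaw())
go(*T('knob',-.005,0),.107,1.571+.082)
```

```text
33.55 [ 0.51427626 -0.0060182   0.10951253] 0.12360515319409715 1.8417158115913106
spin 1.89 t [0.24 5.23 0.1 ] endyaw 1.653
```

Call:
arm_command(steps=[0, 0, 0, 0, 0.95, 0, 0, 0, 0, 0.95, 0, 0.04, 0.7, 0, 0, 0, 0.05, 0.9, 0, 0, 0, 0.05, 0.9, 0, 0, 0, 0.05, 0.9, 0, 0, 0, 0.05, 0.9, 0, 0, 0, 0, 0.9, 0, 0])

```text
time: 34.22
eef_pos: [0.6417, 0.0113, 0.1051]
tcp_rot: [0.678, 0.735, -0.001, -0.002]
contact_force: [-1.2, 0.5, 0.1]
opening: 0.125
finger_force: 47.5
```

Call:
arm_command(steps=[0, 0, 0, 0, 0, 0, 0, 0, 0, 0])

```text
time: 34.38
eef_pos: [0.6415, 0.011, 0.1054]
tcp_rot: [0.678, 0.735, -0.001, -0.002]
contact_force: [0.1, 0.7, -0.7]
opening: 0.122
finger_force: 47.5
```

Run:
```python
from h import *
s=ctrl.get_state(); print(s['time'],s['eef_pos'],s['opening'],yaw())
go(*T('knob',-.005,0),.0255)
save('wrist','w10')
```

```text
34.3833 [0.64148867 0.0109531  0.10538554] 0.12244350127672399 1.6520347447198374
spin 0.0 t [-0.02  0.1   3.2 ] endyaw 1.652
```

View pics/w10.png

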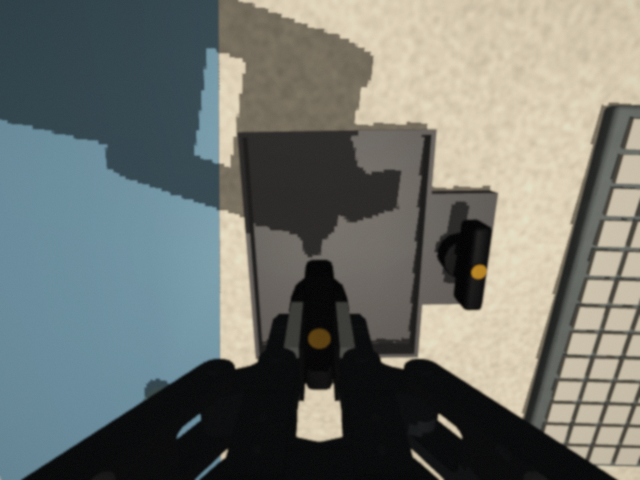

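The knob is held upright over the middle of the knob tray. I'll lower and release it.

Call:
arm_command(steps=[0, 0, 0.1, 0.9, 0, 0, 0, 0, 1, 0, 0, 0, 0, 0.8, 0, 0, 0, 0, 0.35, 0, 0, 0, 0, 0.15, 0, 0, 0, 0, 0, 0])

```text
time: 34.93
eef_pos: [0.6435, 0.0111, 0.027]
tcp_rot: [0.678, 0.735, -0.001, -0.001]
contact_force: [0.9, -0.1, 0.1]
opening: 0.121
finger_force: 47.5
```

Call:
arm_command(steps=[35, 0, 0, 0, 0, 35, 0, 0, 0, 0, 35, 0, 0, 0, 0, 35, 0, 0, 0, 0, 35, 0, 0, -0.5, 0, 35, 0, 0, -1, 0, 35, 0, 0, -1, 0, 35, 0, 0, -1, 0])

```text
time: 35.6
eef_pos: [0.6448, 0.011, 0.1173]
tcp_rot: [0.678, 0.735, 0.0, 0.0]
contact_force: [1.1, -0.2, -0.4]
opening: 0.352
finger_force: 0.0
```

Call:
arm_command(steps=[35, 0, 0, -1, 0, 35, 0, 0, -1, 0, 35, 0, 0, -1, 0, 35, 0, 0, -1, 0, 35, 0, -1, -0.5, 0, 35, 0, -1, -0.5, 0, 35, 0, -1, 0, 0, 35, 0, -1, 0, 0])

```text
time: 36.27
eef_pos: [0.5448, 0.0028, 0.2431]
tcp_rot: [0.678, 0.735, 0.001, 0.002]
contact_force: [0.7, -0.4, -0.5]
opening: 0.351
finger_force: 0.0
```

Run:
```python
from h import *
s=ctrl.get_state(); print(s['time'],s['eef_pos'])
save('top','top2'); m=ctrl.camera_model('top')
a=cv2.imread('pics/raw_top1.png').astype(int); b=cv2.imread('pics/raw_top2.png').astype(int)
P={'small foot stud top':(*T('feet',0,-.038),.039),'large stud top':(*T('feet',0,.038),.048),'knob dot':(*T('knob',-.005,0),.039),'long top':(*T('post',0,.035),.019),'short':(*T('post',0,-.037),.019),'vial':(.5204,-.1317,.04),'key':(.4329,.1936,.02)}
for k,p in P.items():
    u,v=proj(m,[p])[0].round().astype(int); print(k,(u,v),'before',a[v-1:v+2,u-1:u+2].mean((0,1)).round(),'after',b[v-1:v+2,u-1:u+2].mean((0,1)).round())
# extents of changed bright/dark blobs inside trays
d=(np.abs(a-b).sum(2)>60).astype(np.uint8)
n,l,st,ce=cv2.connectedComponentsWithStats(d)
for i in range(1,n):
    if 6<st[i,4]<900 and ce[i][1]<330: print(st[i],ce[i].round(1))
```

```text
36.2667 [0.54476247 0.00282244 0.24306179]
small foot stud top (np.int64(146), np.int64(249)) before [71. 71. 76.] after [169. 172. 174.]
large stud top (np.int64(104), np.int64(247)) before [70. 70. 74.] after [162. 165. 167.]
knob dot (np.int64(317), np.int64(165)) before [80. 80. 84.] after [31. 35. 42.]
long top (np.int64(482), np.int64(260)) before [86. 87. 92.] after [233. 235. 236.]
short (np.int64(517), np.int64(255)) before [82. 83. 88.] after [229. 231. 234.]
vial (np.int64(388), np.int64(229)) before [166. 176. 186.] after [219. 228. 235.]
key (np.int64(221), np.int64(270)) before [51. 59. 60.] after [69. 81. 84.]
[338 137  14   3  24] [345.4 137.5]
[316 139   8   1   8] [319.5 139. ]
[330 138   7   1   7] [333. 138.]
```

Call:
arm_command(steps=[35, -1, 0, 0, 0, 35, -1, 0, 0, 0, 35, -1, 0, 0, 0, 35, -1, 0, 0, 0, 35, -1, 0, 0, 0, 35, -1, 0, 0, 0, 35, -1, 0, 0, 0, 35, 0, 0, 0, 0])

```text
time: 36.98
eef_pos: [0.5595, -0.1754, 0.2415]
tcp_rot: [0.679, 0.734, -0.0, 0.001]
contact_force: [-0.9, 0.6, 0.7]
opening: 0.347
finger_force: 0.0
```

Run:
```python
from h import *
save('top','top3')
m=ctrl.camera_model('top')
a=cv2.imread('pics/raw_top1.png').astype(int)
b=cv2.imread('pics/raw_top3.png').astype(int)
print('expected dot',proj(m,[(.645,.011,.039)]))
br=lambda i:[(u,v) for v in range(105,250) for u in range(260,370) if i[v,u,2]-i[v,u,0]>45]
print('brass',br(b)[:40])
print((b[150:185,290:345].sum(2)<110).astype(int).sum(), [ (b[v,300:336].sum(1)<130).nonzero()[0]+300 for v in range(158,174,2)])
print('vial patch',b[226:233:2,384:392:2].mean((0,1)), a[226:233:2,384:392:2].mean((0,1)))
for n,M in(('a',a),('b',b)):
  w=(M[215:245,370:405].min(2)>170); ys,xs=w.nonzero(); print(n,'vial cap',len(xs),xs.mean()+370 if len(xs) else 0,ys.mean()+215 if len(xs) else 0)
```

```text
expected dot [[316.60430012 165.00870941]]
brass [(313, 118), (314, 118), (315, 118), (312, 119), (313, 119), (314, 119), (315, 119), (316, 119), (312, 120), (313, 120), (314, 120), (315, 120), (316, 120), (312, 121), (313, 121), (314, 121), (315, 121), (316, 121), (312, 122), (313, 122), (314, 122), (315, 122), (316, 163), (317, 163), (315, 164), (316, 164), (317, 164), (318, 164), (314, 165), (315, 165), (316, 165), (317, 165), (318, 165), (319, 165), (314, 166), (315, 166), (316, 166), (317, 166), (318, 166), (319, 166)]
33 [array([], dtype=int64), array([], dtype=int64), array([], dtype=int64), array([], dtype=int64), array([], dtype=int64), array([320, 321, 323, 324, 325, 326, 327, 328]), array([304, 305, 306, 307, 308, 309, 310, 311, 312, 313, 314, 315, 316,
       317, 318, 319, 320, 321, 322, 323, 324, 325, 326, 327]), array([311, 322])]
vial patch [119.8125 127.0625 134.5   ] [163.9375 173.875  183.375 ]
a vial cap 0 0 0
b vial cap 353 394.23796033994336 226.57223796033995
```

The brass dot shows at (317,165), where a standing knob's dot should be. Both studs and both posts are also where they were placed. The vial was still standing in the last close-up and nothing has gone near it since, so I'll hand in.

```bash
python3 -c "
from plant import ctrl
print(ctrl.sign_off())"
```

```text
the job is handed in; nothing more can be done
None
```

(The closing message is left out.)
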